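# Push the slide tray home in the reader's corner stop

### The job

Push the flat slide tray along the bench with the fingertips into the corner stop of the slide reader until it is fully home: its long far side flush against the back strip and its left end flush against the left strip. Only push it: never lift, tip or carry it. Leave the jars, bottle, slide box and pen where they stand, and finish with the hand clear.

Things in the scene. Friction and masses are not known exactly. Their poses are not given: they have to be found in the camera images.
- tray: the slide tray: flat solid aluminium block with vertical sides, 110 mm (its x) by 150 mm (its y), 25 mm tall, 0.25 to 0.5 kg, loose; four glass slides set in its top are part of it. Too wide for the gripper. Origin: centre of its underside, at z = 0. Its x points roughly away from the robot (long far side looks to +x), y left; it starts turned up to 0.3 rad
- dock: corner stop of the fixed slide reader: two dark steel strips, 18 mm tall, 12 mm thick. Origin: inner corner at bench level; the tray goes on its -x, -y side. Back strip: stop face x = 0, from y = 0 to -0.22. Left strip: stop face y = 0, from x = 0 to -0.12. Tray home: its centre at x = -0.055, y = -0.075 of this frame, same yaw. Frame turned up to 0.18 rad
- reader (a point): middle of the top front edge of the slide reader, a low white box 200 mm deep (x), 270 mm wide (y) and 45 mm tall behind the back strip, fixed; its front is 65 mm behind the back strip's stop face; same axes as the corner stop
- jar_a: bystander: one of three alike: small white specimen jar with a lid, 36 mm across, 50 mm tall, 50 g, standing loose near the tray and the stop; origin: centre of its underside
- jar_b: bystander: one of three alike: small white specimen jar with a lid, 36 mm across, 50 mm tall, 50 g, standing loose near the tray and the stop; origin: centre of its underside
- jar_c: bystander: one of three alike: small white specimen jar with a lid, 36 mm across, 50 mm tall, 50 g, standing loose near the tray and the stop; origin: centre of its underside
- reagent: bystander: amber glass bottle, 60 mm across, 120 mm tall, loose, left of the reader; origin: centre of its underside
- slidebox: bystander: closed grey slide box 90 (x) by 200 (y) by 35 mm, loose, at the left; origin: centre of its underside
- pen: bystander: black pen 135 mm long (along its x), 9 mm thick, loose on a sheet of paper at the near right; origin: centre of its underside
- counter: bystander: green cell-counter keypad 130 (x) by 190 (y) by 45 mm, fixed at the right; origin: centre of its underside

How it is judged:
At the end, for the whole second after the job is handed in: The tray lies flat and still on the bench in the corner, its far side within 3.5 mm of the back strip, its left end within 3.5 mm of the left strip, and square to them within 0.04 rad (x of tray in the frame of dock between -0.0585 and -0.05 m and y of tray in the frame of dock between -0.0785 and -0.07 m and angle between the x axis of tray and the x axis of dock, either way round below 0.04 rad and height (world z) of tray below 0.003 m and angle between tray's own z axis and vertical below 0.03 rad and linear speed of tray below 0.01 m/s); the robot touches nothing.
It fails at once if the tray is lifted (more than 8 mm off the bench) or tipped (more than 0.1 rad) (height (world z) of tray above 0.008 m or angle between tray's own z axis and vertical above 0.1 rad).
It fails at once if a jar, the bottle, the slide box or the pen is moved by more than 10 mm or a jar or the bottle is tipped (distance of any of jar_a, jar_b, jar_c, reagent, slidebox, pen from where it was at the start of the episode above 0.01 m or angle between any of jar_a, jar_b, jar_c, reagent's own z axis and vertical above 0.25 rad).
It also fails if it takes over 61 s, if anything falls off the work surface, if the arm or the gripper's body presses on something with over 40 N, if the wrist force passes 120 N, or if a joint passes its speed limit or range.

### The arm

A 6-joint arm with a two-finger parallel gripper is mounted at the origin on the work surface. World frame = base frame: x ahead of the robot, y to its left, z up, the work surface at z = 0. Lengths are in m, angles in rad, forces in N, time in s.
With the tool pointing down it reaches from about 0.225 to 0.875 m from the base axis. Payload 3.4 kg.
Tool frame: the origin (TCP) lies between the finger pads; the fingertips stand 11 mm ahead of it and the grasp point (between the pads) lies 8 mm behind it (tips_ahead is the distance from the TCP to the fingertips, in m); z points along the fingers, x is the direction in which the jaws open and shut, and the axes are right-handed (so a half turn about z gives the same grasp; the last joint's range is limited). The gripper opens to 85 mm and grips with 20 to 120 N. Pads are 22 mm wide; open, the fingers measure 114 mm over their backs; the gripper's body (76 mm by 85 mm) begins 54 mm behind the grasp point. The pads swing forward as they close: fully open they stand 13 mm farther back than shut.
Start: joints at [-1.27, 0.276, 1.505, -0, 1.361, -0.121], TCP at [0.235, -0.525, 0.242] pointing down, gripper open.
Joint ranges: [-2.89, 2.89], [-0.75, 2.08], [0.22, 2.7], [-1.18, 4.32], [0.11, 2.71], [-2.7, 2.7]. Speed limits (rad/s): [2.57, 2.57, 3.14, 3.14, 3.14, 3.14].

### API

Orientations are given as a unit quaternion [w, x, y, z].
In Python, from rig import get_state, get_image, sign_off, masks_of, tips_ahead gives the robot as it stands.
- The arm moves only by the tool play_rows, never from a script. Its argument "series" is a list of rows, each an object of numbers: "fingers": the closure, from -1 (fully open) to 1 (shut); "dx", "dy", "dz": the shift along the world's x, y, z in mm; "turn": the turn about the world's z in rad. A call has 1 to 20 rows; each row shifts and turns the pose as measured when the row begins; what a row does not reach is not made up. A row lasts 1/12 s, in which the tool goes at most 41.7 mm and 7.16 degrees, less where a joint would pass 70% of its speed; a pose out of reach is approached as far as the arm can. A call with a gripper value outside its range is refused whole. The fingers move at their own pace and stop on an object; "squeeze" is the grip in N (left out, the last holds). Time passes only in rows, so rows that do not move let the fingers close. It gives the time, the measured TCP pose, the force and the opening at its end, in the units of the state.
- get_state(): the state, without advancing time (a new reading comes with each control period).
- get_image(name): name is "scene" or "top"; returns a dict with "pixels" (420x560x3 uint8, red, green, blue), "vfov" (degrees; the focal length in pixels is half the picture's height over the tangent of half this angle, whatever the lens; pixels are square), "cx", "cy" (the principal point, pixels), "rvec" (rotation vector, rad) and "tvec" (3), from world to camera coordinates, as OpenCV has them. Camera axes: x right, y down, z forward; pixel columns grow to the right and rows downward; lengths in m; the calibration is good to about 2 mm. A picture is of the moment at which its call begins. There is no depth.
- sign_off(): hands the job in, once; it reports no verdict.
Trained networks look in a picture, given as the dict that the camera call returned (one of the last four; its "shot" number tells which), for a name from the list of things; names that differ only in an ending like _2 or _b are one class to them, and where a whole thing is asked for, a point or a joint stands for the part that bears it (a point fixed in the world has none). Each returns a list of dicts, best first, with "p" (0 to 1); they miss things now and then, are a little off and sometimes report something else, mostly with a low value. They report only what shows in the picture. A call takes as long as a camera call.
- masks_of(picture, label): "region" (420x560 bool, what is visible of it) and "xy" ([column, row] in pixels, amid what is visible of it).
The state is a dict: "clock": time; "qpos": joint angles; "qd": joint speeds; "effort": joint torques, N m; "position": TCP position; "ee_rot": TCP orientation; "contact_force": force on the tool from outside, world axes, zero at the start; "moment": the same for the moment, N m; "width": finger opening in m.
Only numpy, scipy, OpenCV 4.12 (cv2) and the standard library are available. Lean on these libraries where they do the work, as an engineer would, in place of code of your own. Each camera call takes 0.05 s, during which the arm holds its last target. There are 200 camera calls.

## Working session

There is one attempt and no reset: what is moved stays moved. The work goes in short steps, Python scripts to look and compute and a tool call to move; the robot and the scene stay as the last step left them, time stands still between calls to the robot, and variables do not carry over. Pictures are saved under pics/ and viewed, about 8 in all and at most 12, crops included, and the job is handed in when it is done.

Besides the shell and the picture viewer there is one more tool, called after "Emit:" as name(argument=value, ...) on one line, values as JSON. play_rows: Moves the arm, as the interface text tells. Its arguments: {"type":"object","properties":{"series":{"type":"array"},"squeeze":{"type":"number"}},"required":["series"]}

```bash
mkdir -p pics; ls; cat > h.py <<'E'
import numpy as np, cv2
from rig import *
def K(im):
    f=210/np.tan(np.radians(im["vfov"])/2); return np.array([[f,0,im["cx"]],[0,f,im["cy"]],[0,0,1.]])
def unproj(im,px,z):
    R=cv2.Rodrigues(np.array(im["rvec"],float))[0];t=np.array(im["tvec"],float)
    px=np.atleast_2d(np.array(px,float)); d=np.c_[px,np.ones(len(px))]@np.linalg.inv(K(im)).T@R
    c=-R.T@t; return (c+d*((z-c[2])/d[:,2])[:,None])[:,:2]
def save(im,n): cv2.imwrite("pics/"+n,im["pixels"][:,:,::-1])
def proj(im,P): return cv2.projectPoints(np.array(P,float).reshape(-1,1,3),np.array(im["rvec"],float),np.array(im["tvec"],float),K(im),None)[0][:,0]
E
python3 - <<'E'
from h import *
print(get_state())
for n in("top","scene"):
    im=get_image(n); save(im,n+"0.png"); print({k:v for k,v in im.items() if k!="pixels"})
    for l,z in(("tray",.025),("dock",.018),("jar_a",.05),("reagent",.12),("slidebox",.035),("pen",.009),("counter",.045),("reader",.045)):
        for m in masks_of(im,l)[:4]:
            r=m["region"].astype(np.uint8); box=cv2.boxPoints(cv2.minAreaRect(cv2.findNonZero(r))) if r.any() else None
            print(n,l,round(m["p"],2),np.round(m["xy"]),r.sum(),unproj(im,m["xy"],z).round(3).tolist(),unproj(im,box,z).round(3).tolist() if box is not None else'')
E
```

```text
pics
{'clock': 0.0, 'qpos': array([-1.27004507e+00,  2.76604504e-01,  1.50616213e+00,  3.29618098e-05,
        1.36073804e+00, -1.21009394e-01]), 'qd': array([5.03660293e-04, 5.92936544e-05, 1.01062655e-03, 9.76544313e-04,
       6.13855281e-04, 1.46868251e-03]), 'effort': array([-3.51018061e-04, -4.16780877e+01, -2.45806199e+01, -2.87402690e-04,
        1.09448552e-02, -6.02581238e-06]), 'position': array([ 0.23522753, -0.52409837,  0.24142275]), 'ee_rot': array([-6.24972654e-04,  8.39452163e-01, -5.43432749e-01, -7.23616055e-04]), 'contact_force': array([-0.23245623, -0.28520153, -0.13668743]), 'moment': array([ 0.01399793,  0.05472806, -0.01161717]), 'width': 0.08556905401908646}
{'vfov': 42.96693091789699, 'cx': 271.87510252101686, 'cy': 203.9356408119967, 'rvec': array([ 2.11392484, -2.13247707,  0.20071529]), 'tvec': array([-0.03628432,  0.56721098,  1.37215301]), 'shot': 1}
top tray 0.7 [330. 217.] 2130 [[0.536, -0.198]] [[0.574, -0.118], [0.602, -0.267], [0.493, -0.284], [0.464, -0.137]]
top dock 0.9 [241. 129.] 9093 [[0.788, 0.043]] [[0.547, 0.196], [0.942, 0.173], [0.916, -
[... 2192 characters left out ...]
 0.7 [139. 260.] 44 [[0.36, -0.421]] [[0.352, -0.448], [0.375, -0.382], [0.381, -0.384], [0.358, -0.45]]
scene pen 0.3 [178. 320.] 3992 [[0.587, -0.494]] [[0.54, -0.602], [0.465, -0.39], [0.631, -0.376], [0.684, -0.581]]
scene counter 0.6 [177. 319.] 3833 [[0.602, -0.505]] [[0.562, -0.607], [0.497, -0.405], [0.651, -0.396], [0.696, -0.59]]
scene reader 0.88 [349. 227.] 6621 [[0.803, 0.007]] [[0.62, -0.13], [0.542, 0.201], [0.929, 0.162], [0.95, -0.129]]
scene reader 0.52 [233. 232.] 1766 [[0.536, -0.207]] [[0.505, -0.306], [0.461, -0.122], [0.592, -0.133], [0.624, -0.308]]
scene reader 0.38 [270. 274.] 197 [[0.713, -0.261]] [[0.689, -0.249], [0.713, -0.232], [0.747, -0.279], [0.723, -0.295]]
```

```bash
python3 - <<'E'
import cv2
a=cv2.imread("pics/top0.png")[90:290,120:400]; cv2.imwrite("pics/top0c.png",cv2.resize(a,(800,571),interpolation=2))
E
```

```text
(no output)
```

View pics/top0c.png

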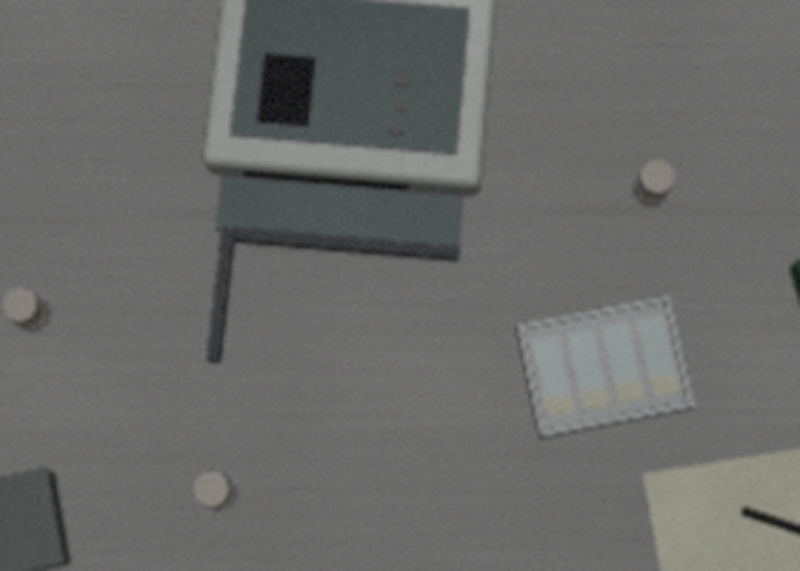

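View pics/scene0.png

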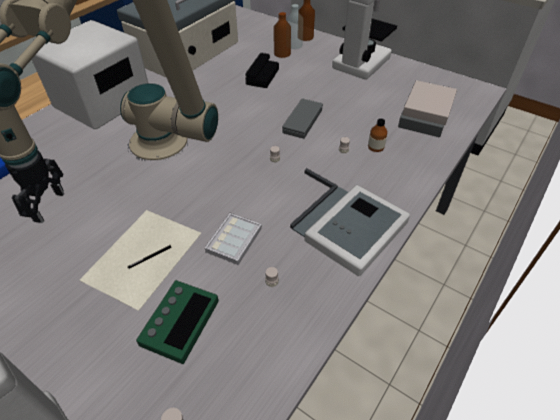

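```bash
python3 - <<'E'
from h import *
im=get_image("top")
R=cv2.Rodrigues(im["rvec"])[0]; print("cam",-R.T@im["tvec"])
c=lambda p:np.array(p)/2.857+[119.7,89.7]
for n,p,z in(("back strip lower edge",[(233,243),(458,259)],0.0),("back top far edge",[(222,229),(460,248)],.018),("back top near edge?",[(233,240),(458,256)],.018),("left strip inner",[(233,243),(220,361)],.018),("tray top",[(518,325),(668,297),(692,406),(541,436)],.025),("jars",[(212,490),(656,178)],.05),("pen",[(745,512)],.0)):
    print(n,unproj(im,c(p),z).round(4).tolist())
m=masks_of(im,"tray")[0]["region"].astype(np.uint8)
r=cv2.minAreaRect(cv2.findNonZero(m)); print(r)
E
```

```text
cam [ 0.30071847 -0.03907848  1.45392229]
back strip lower edge [[0.662, 0.1559], [0.644, -0.0647]]
back top far edge [[0.6716, 0.1644], [0.6506, -0.0664]]
back top near edge? [[0.6605, 0.1535], [0.6427, -0.0644]]
left strip inner [[0.6575, 0.1535], [0.5417, 0.164]]
tray top [[0.5729, -0.1207], [0.5989, -0.2649], [0.4936, -0.2836], [0.4664, -0.1404]]
jars [[0.4163, 0.1647], [0.7099, -0.2538]]
pen [[0.3952, -0.3341]]
((330.928466796875, 217.55657958984375), (42.4224853515625, 56.57691192626953), 78.2317123413086)
```

Emit:
play_rows(series=[{"fingers": -1, "dx": 26, "dy": 18, "dz": 0, "turn": 0.11}, {"fingers": -1, "dx": 26, "dy": 18, "dz": 0, "turn": 0.11}, {"fingers": -1, "dx": 26, "dy": 18, "dz": 0, "turn": 0.11}, {"fingers": -1, "dx": 26, "dy": 18, "dz": 0, "turn": 0.11}, {"fingers": -1, "dx": 26, "dy": 18, "dz": 0, "turn": 0.11}, {"fingers": -1, "dx": 26, "dy": 18, "dz": 0, "turn": 0.11}, {"fingers": -1, "dx": 26, "dy": 18, "dz": 0, "turn": 0.11}, {"fingers": -1, "dx": 26, "dy": 18, "dz": 0, "turn": 0.11}, {"fingers": -1, "dx": 26, "dy": 18, "dz": 0, "turn": 0.11}, {"fingers": -1, "dx": 26, "dy": 18, "dz": 0, "turn": 0.11}, {"fingers": -1, "dx": 26, "dy": 18, "dz": 0, "turn": 0.11}, {"fingers": -1, "dx": 26, "dy": 18, "dz": 0, "turn": 0.11}, {"fingers": -1}])

```text
invalid input at $.series[12]: expected keys fingers, dx, dy, dz, turn
```

Emit:
play_rows(series=[{"fingers": -1, "dx": 26, "dy": 18, "dz": 0, "turn": 0.11}, {"fingers": -1, "dx": 26, "dy": 18, "dz": 0, "turn": 0.11}, {"fingers": -1, "dx": 26, "dy": 18, "dz": 0, "turn": 0.11}, {"fingers": -1, "dx": 26, "dy": 18, "dz": 0, "turn": 0.11}, {"fingers": -1, "dx": 26, "dy": 18, "dz": 0, "turn": 0.11}, {"fingers": -1, "dx": 26, "dy": 18, "dz": 0, "turn": 0.11}, {"fingers": -1, "dx": 26, "dy": 18, "dz": 0, "turn": 0.11}, {"fingers": -1, "dx": 26, "dy": 18, "dz": 0, "turn": 0.11}, {"fingers": -1, "dx": 26, "dy": 18, "dz": 0, "turn": 0.11}, {"fingers": -1, "dx": 26, "dy": 18, "dz": 0, "turn": 0.11}, {"fingers": -1, "dx": 26, "dy": 18, "dz": 0, "turn": 0.11}, {"fingers": -1, "dx": 26, "dy": 18, "dz": 0, "turn": 0.11}, {"fingers": -1, "dx": 0, "dy": 0, "dz": 0, "turn": 0}])

```text
clock: 2.08
position: [0.5588, -0.2994, 0.2425]
ee_rot: [0.002, 0.993, 0.115, 0.004]
contact_force: [-0.6, 0.4, -0.4]
width: 0.0852
```

```bash
cat >> h.py <<'E'
def jaw(q):
    w,x,y,z=q; return np.arctan2(2*(x*y+w*z),1-2*(y*y+z*z))
E
python3 -c "
from h import *
s=get_state();print(s['position'],jaw(s['ee_rot']),tips_ahead() if callable(tips_ahead) else tips_ahead,s['qpos'])"
```

```text
[ 0.55877631 -0.29937675  0.24251381] 0.23066040238671737 0.011 [-0.60269497  0.36047647  1.37848021  0.0020709   1.39450822 -0.83369407]
```

Emit:
play_rows(series=[{"fingers": -1, "dx": -3, "dy": -1, "dz": -25, "turn": -0.02}, {"fingers": -1, "dx": -3, "dy": -1, "dz": -30, "turn": -0.02}, {"fingers": -1, "dx": -2, "dy": -1, "dz": -30, "turn": -0.01}, {"fingers": -1, "dx": 0, "dy": 0, "dz": -30, "turn": 0}, {"fingers": -1, "dx": 0, "dy": 0, "dz": -30, "turn": 0}, {"fingers": -1, "dx": 0, "dy": 0, "dz": -25, "turn": 0}, {"fingers": -1, "dx": 0, "dy": 0, "dz": -15, "turn": 0}, {"fingers": -1, "dx": 0, "dy": 0, "dz": -8, "turn": 0}, {"fingers": -1, "dx": 0, "dy": 0, "dz": -2, "turn": 0}, {"fingers": -1, "dx": 0, "dy": 0, "dz": 0, "turn": 0}])

```text
clock: 2.92
position: [0.5509, -0.3028, 0.0425]
ee_rot: [0.006, 0.996, 0.088, 0.006]
contact_force: [-0.4, -0.2, 0.7]
width: 0.0856
```

```bash
python3 -c "
from h import *
s=get_state();print(s['position'],jaw(s['ee_rot']),s['contact_force'])
im=get_image('scene');cv2.imwrite('pics/a.png',cv2.resize(im['pixels'][170:310,140:320,::-1],(771,600),interpolation=2))
"
```

```text
[ 0.55086709 -0.30278077  0.0425067 ] 0.17677511807628002 [-0.42873161 -0.23475047  0.70218734]
```

View pics/a.png

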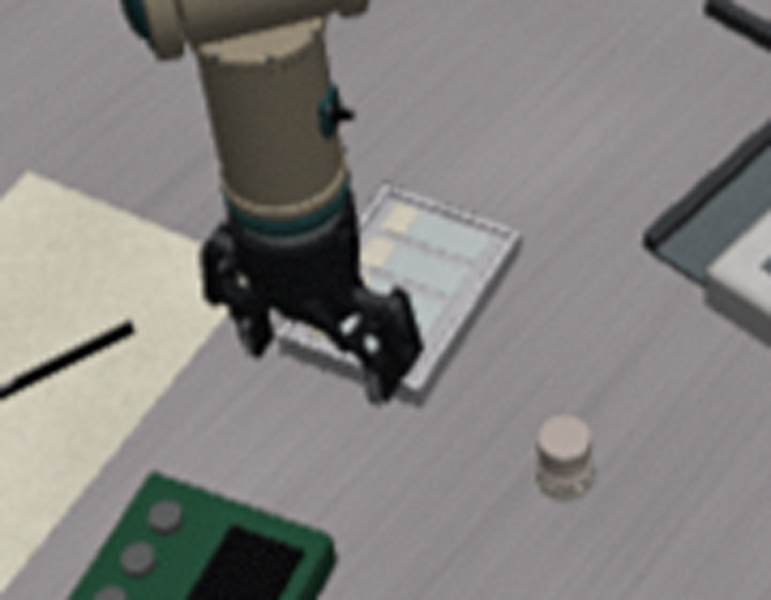

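Fingers stand just off the tray's right end (tips at crop pixels 255,350 and 380,400); jar and pen are clear. Lower further, gently.

Emit:
play_rows(series=[{"fingers": -1, "dx": 0, "dy": 0, "dz": -8, "turn": 0}, {"fingers": -1, "dx": 0, "dy": 0, "dz": -8, "turn": 0}, {"fingers": -1, "dx": 0, "dy": 0, "dz": -4, "turn": 0}, {"fingers": -1, "dx": 0, "dy": 0, "dz": -2, "turn": 0}, {"fingers": -1, "dx": 0, "dy": 0, "dz": -2, "turn": 0}, {"fingers": -1, "dx": 0, "dy": 0, "dz": 0, "turn": 0}])

```text
clock: 3.47
position: [0.5542, -0.3053, 0.0217]
ee_rot: [0.009, 0.996, 0.088, 0.01]
contact_force: [0.0, 0.7, 0.3]
width: 0.0855
```

Emit:
play_rows(series=[{"fingers": -1, "dx": 0, "dy": 0, "dz": -2, "turn": 0}, {"fingers": -1, "dx": 0, "dy": 0, "dz": -2, "turn": 0}, {"fingers": -1, "dx": 0, "dy": 0, "dz": -1, "turn": 0}, {"fingers": -1, "dx": 0, "dy": 0, "dz": -1, "turn": 0}, {"fingers": -1, "dx": 0, "dy": 0, "dz": 0, "turn": 0}])

```text
clock: 3.88
position: [0.5547, -0.3055, 0.0157]
ee_rot: [0.01, 0.996, 0.088, 0.01]
contact_force: [0.6, -0.4, -0.3]
width: 0.0856
```

Emit:
play_rows(series=[{"fingers": -1, "dx": 0, "dy": 0, "dz": -1, "turn": 0}, {"fingers": -1, "dx": 0, "dy": 0, "dz": -1, "turn": 0}, {"fingers": -1, "dx": 0, "dy": 0, "dz": -1, "turn": 0}, {"fingers": -1, "dx": 0, "dy": 0, "dz": 0, "turn": 0}])

```text
clock: 4.22
position: [0.5547, -0.3055, 0.0126]
ee_rot: [0.01, 0.996, 0.088, 0.01]
contact_force: [0.6, 0.4, 0.6]
width: 0.0853
```

Emit:
play_rows(series=[{"fingers": -1, "dx": 0, "dy": 5, "dz": 0, "turn": 0}, {"fingers": -1, "dx": 0, "dy": 5, "dz": 0, "turn": 0}, {"fingers": -1, "dx": 0, "dy": 5, "dz": 0, "turn": 0}, {"fingers": -1, "dx": 0, "dy": 5, "dz": 0, "turn": 0}, {"fingers": -1, "dx": 0, "dy": 5, "dz": 0, "turn": -0.01}, {"fingers": -1, "dx": 0, "dy": 5, "dz": 0, "turn": -0.01}, {"fingers": -1, "dx": 0, "dy": 5, "dz": 0, "turn": -0.01}, {"fingers": -1, "dx": 0, "dy": 5, "dz": 0, "turn": -0.01}, {"fingers": -1, "dx": 0, "dy": 5, "dz": 0, "turn": -0.01}, {"fingers": -1, "dx": 0, "dy": 5, "dz": 0, "turn": -0.01}, {"fingers": -1, "dx": 0, "dy": 5, "dz": 0, "turn": -0.01}, {"fingers": -1, "dx": 0, "dy": 5, "dz": 0, "turn": -0.01}])

```text
clock: 5.22
position: [0.5547, -0.2414, 0.0126]
ee_rot: [0.012, 0.999, 0.045, 0.01]
contact_force: [-0.5, -1.4, -0.9]
width: 0.0854
```

```bash
cat >> h.py <<'E'
def trayfit(im):
    # fit top-face rectangle to tray mask, allowing visible sides: project 3-D box hull and maximise IoU
    from scipy.optimize import minimize
    m=masks_of(im,"tray")
    if not m: return None
    g=cv2.GaussianBlur(m[0]["region"].astype(np.float32),(0,0),.7)
    x0=np.r_[unproj(im,m[0]["xy"],.02)[0]]
    B=np.array([[a*.055,b*.075,z] for a in(-1,1) for b in(-1,1) for z in(0,.025)])
    def c(p):
        a=p[2]/1; R=np.array([[np.cos(a),-np.sin(a),0],[np.sin(a),np.cos(a),0],[0,0,1]])
        h=cv2.convexHull(np.float32(proj(im,B@R.T+[p[0]/10,p[1]/10,0])))
        k=np.zeros(g.shape,np.uint8);cv2.fillPoly(k,[np.int32(np.round(h*256))],255,cv2.LINE_AA,8)
        return np.abs(cv2.GaussianBlur(k/255.,(0,0),.7)-g).sum()
    best=min((minimize(c,[*(x0*10),a],method="Nelder-Mead",options=dict(initial_simplex=np.array([*(x0*10),a])+np.vstack([np.zeros(3),np.eye(3)*.1]))) for a in(-.1,.1)),key=lambda r:r.fun)
    return np.r_[best.x[:2]/10,best.x[2],best.fun].round(4)
def look(name=None,vs=("top","scene")):
    s=get_state();print("t",round(s['clock'],2),s['position'].round(4),"jaw",round(jaw(s['ee_rot']),3),"F",s['contact_force'].round(1))
    for v in vs:
        im=get_image(v);print(v,trayfit(im))
        if name:save(im,name+"_"+v+".png")
E
python3 -c "
from h import *
look('b')"
```

```text
t 5.22 [ 0.5547 -0.2414  0.0126] jaw 0.09 F [-0.5 -1.4 -0.9]
top [ 5.4180000e-01 -1.2040000e-01  2.5620000e-01  1.2584469e+03]
scene [ 5.360000e-01 -1.042000e-01 -1.550000e-02  9.924303e+02]
```

```bash
python3 -c "
import cv2,numpy as np
a=cv2.imread('pics/b_top.png')[120:290,200:400];b=cv2.imread('pics/b_scene.png')[140:310,180:380]
cv2.imwrite('pics/b.png',cv2.resize(np.hstack([a,b]),(800,340),interpolation=2))"
```

```text
(no output)
```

View pics/b.png

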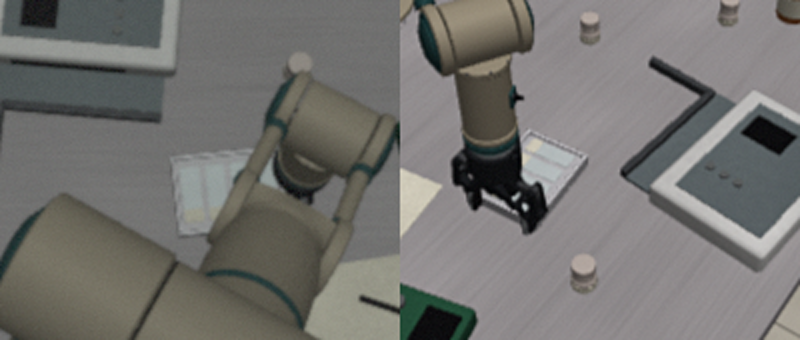

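Emit:
play_rows(series=[{"fingers": -1, "dx": 0.6, "dy": 6, "dz": 0, "turn": -0.008}, {"fingers": -1, "dx": 0.6, "dy": 6, "dz": 0, "turn": -0.008}, {"fingers": -1, "dx": 0.6, "dy": 6, "dz": 0, "turn": -0.008}, {"fingers": -1, "dx": 0.6, "dy": 6, "dz": 0, "turn": -0.008}, {"fingers": -1, "dx": 0.6, "dy": 6, "dz": 0, "turn": -0.008}, {"fingers": -1, "dx": 0.6, "dy": 6, "dz": 0, "turn": -0.008}, {"fingers": -1, "dx": 0.6, "dy": 6, "dz": 0, "turn": -0.008}, {"fingers": -1, "dx": 0.6, "dy": 6, "dz": 0, "turn": -0.008}, {"fingers": -1, "dx": 0.6, "dy": 6, "dz": 0, "turn": -0.008}, {"fingers": -1, "dx": 0.6, "dy": 6, "dz": 0, "turn": -0.008}, {"fingers": -1, "dx": 0.6, "dy": 6, "dz": 0, "turn": -0.008}, {"fingers": -1, "dx": 0.6, "dy": 6, "dz": 0, "turn": -0.008}, {"fingers": -1, "dx": 0.6, "dy": 6, "dz": 0, "turn": -0.008}, {"fingers": -1, "dx": 0.6, "dy": 6, "dz": 0, "turn": -0.008}, {"fingers": -1, "dx": 0.6, "dy": 6, "dz": 0, "turn": -0.008}, {"fingers": -1, "dx": 0.6, "dy": 6, "dz": 0, "turn": -0.008}, {"fingers": -1, "dx": 0.6, "dy": 5, "dz": 0, "turn": -0.008}, {"fingers": -1, "dx": 0.6, "dy": 4, "dz": 0, "turn": -0.008}])

```text
clock: 6.92
position: [0.5661, -0.1271, 0.0128]
ee_rot: [0.014, 0.999, -0.034, 0.009]
contact_force: [-1.7, -1.6, 0.4]
width: 0.0854
```

```bash
python3 -c "
from h import *
look('c')
a=cv2.imread('pics/c_top.png')[110:280,180:380];b=cv2.imread('pics/c_scene.png')[140:310,180:380]
cv2.imwrite('pics/c.png',cv2.resize(np.hstack([a,b]),(800,340),interpolation=2))"
```

```text
t 6.92 [ 0.5661 -0.1271  0.0128] jaw -0.068 F [-1.7 -1.6  0.4]
top [ 5.7590000e-01 -2.7900000e-02  1.2000000e-01  1.1556951e+03]
scene [ 5.698000e-01 -3.420000e-02  6.820000e-02  7.376311e+02]
```

View pics/c.png

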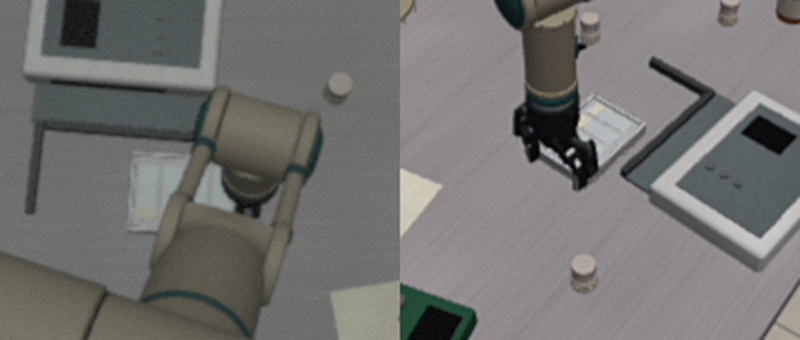

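```bash
cat >> h.py <<'E'
C=np.array([.660,.1545]);A=-.082
def dock(p): 
    R=np.array([[np.cos(A),-np.sin(A)],[np.sin(A),np.cos(A)]]); return (np.atleast_2d(p)-C)@R
E
python3 -c "
from h import *
im=get_image('top')
w=unproj(im,np.array([(133,152),(127,231)])/2+[179.75,109.75],.025);print(w,dock(w))"
```

```text
[[0.62367656 0.02858071]
 [0.51425534 0.0366706 ]] [[-0.02588757 -0.12847137]
 [-0.13560376 -0.12937115]]
```

Emit:
play_rows(series=[{"fingers": -1, "dx": 0.6, "dy": 6, "dz": 0, "turn": -0.001}, {"fingers": -1, "dx": 0.6, "dy": 6, "dz": 0, "turn": -0.001}, {"fingers": -1, "dx": 0.6, "dy": 6, "dz": 0, "turn": -0.001}, {"fingers": -1, "dx": 0.6, "dy": 6, "dz": 0, "turn": -0.001}, {"fingers": -1, "dx": 0.6, "dy": 6, "dz": 0, "turn": -0.001}, {"fingers": -1, "dx": 0.6, "dy": 6, "dz": 0, "turn": -0.001}, {"fingers": -1, "dx": 0.6, "dy": 6, "dz": 0, "turn": -0.001}, {"fingers": -1, "dx": 0.6, "dy": 6, "dz": 0, "turn": -0.001}, {"fingers": -1, "dx": 0.6, "dy": 6, "dz": 0, "turn": -0.001}, {"fingers": -1, "dx": 0.6, "dy": 6, "dz": 0, "turn": -0.001}, {"fingers": -1, "dx": 0.6, "dy": 6, "dz": 0, "turn": -0.001}, {"fingers": -1, "dx": 0.6, "dy": 6, "dz": 0, "turn": -0.001}, {"fingers": -1, "dx": 0.6, "dy": 6, "dz": 0, "turn": -0.001}, {"fingers": -1, "dx": 0.6, "dy": 6, "dz": 0, "turn": -0.001}, {"fingers": -1, "dx": 0.6, "dy": 6, "dz": 0, "turn": -0.001}, {"fingers": -1, "dx": 0.6, "dy": 6, "dz": 0, "turn": 0}, {"fingers": -1, "dx": 0.4, "dy": 4, "dz": 0, "turn": 0}, {"fingers": -1, "dx": 0.4, "dy": 3, "dz": 0, "turn": 0}, {"fingers": -1, "dx": 0, "dy": 2, "dz": 0, "turn": 0}])

```text
clock: 8.75
position: [0.5775, -0.0132, 0.0129]
ee_rot: [0.015, 0.999, -0.042, 0.009]
contact_force: [-0.0, -1.5, -0.1]
width: 0.0854
```

Emit:
play_rows(series=[{"fingers": -1, "dx": -1, "dy": -8, "dz": 0, "turn": 0}, {"fingers": -1, "dx": -1, "dy": -8, "dz": 2, "turn": 0}, {"fingers": -1, "dx": 0, "dy": 0, "dz": 30, "turn": 0}, {"fingers": -1, "dx": 0, "dy": 0, "dz": 35, "turn": 0}, {"fingers": -1, "dx": -6, "dy": 8, "dz": 25, "turn": 0.115}, {"fingers": -1, "dx": -6, "dy": 8, "dz": 0, "turn": 0.115}, {"fingers": -1, "dx": -6, "dy": 8, "dz": 0, "turn": 0.115}, {"fingers": -1, "dx": -6, "dy": 8, "dz": 0, "turn": 0.115}, {"fingers": -1, "dx": -6, "dy": 8, "dz": 0, "turn": 0.115}, {"fingers": -1, "dx": -6, "dy": 8, "dz": 0, "turn": 0.115}, {"fingers": -1, "dx": -6, "dy": 8, "dz": 0, "turn": 0.115}, {"fingers": -1, "dx": -6, "dy": 8, "dz": 0, "turn": 0.115}, {"fingers": -1, "dx": -6, "dy": 8, "dz": 0, "turn": 0.115}, {"fingers": -1, "dx": -6, "dy": 8, "dz": 0, "turn": 0.115}, {"fingers": -1, "dx": -6, "dy": 8, "dz": 0, "turn": 0.115}, {"fingers": -1, "dx": -6, "dy": 8, "dz": 0, "turn": 0.115}, {"fingers": -1, "dx": -6, "dy": 8, "dz": 0, "turn": 0.115}, {"fingers": -1, "dx": 0, "dy": 0, "dz": 0, "turn": 0}])

```text
clock: 10.25
position: [0.4916, 0.068, 0.1123]
ee_rot: [0.002, 0.743, 0.67, 0.019]
contact_force: [-0.6, 0.1, -0.3]
width: 0.0855
```

```bash
python3 -c "
from h import *
look('d')
a=cv2.imread('pics/d_top.png')[110:280,160:360];b=cv2.imread('pics/d_scene.png')[130:300,200:400]
cv2.imwrite('pics/d.png',cv2.resize(np.hstack([a,b]),(800,340),interpolation=2))"
```

```text
t 10.25 [0.4916 0.068  0.1123] jaw 1.468 F [-0.6  0.1 -0.3]
top [ 6.1470000e-01  7.0400000e-02 -1.2140000e-01  1.9496115e+03]
scene [ 5.74000e-01  7.51000e-02 -5.71000e-02  9.54069e+01]
```

View pics/d.png

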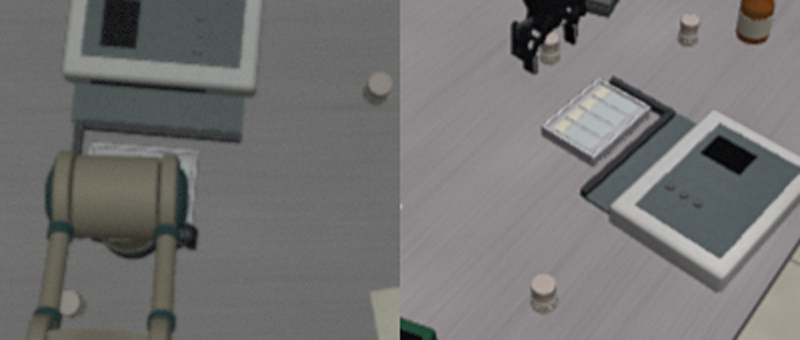

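Emit:
play_rows(series=[{"fingers": -1, "dx": 0, "dy": 4, "dz": -20, "turn": 0.01}, {"fingers": -1, "dx": 0, "dy": 3, "dz": -25, "turn": 0.01}, {"fingers": -1, "dx": 0, "dy": 0, "dz": -25, "turn": 0}, {"fingers": -1, "dx": 0, "dy": 0, "dz": -14, "turn": 0}, {"fingers": -1, "dx": 0, "dy": 0, "dz": -6, "turn": 0}, {"fingers": -1, "dx": 0, "dy": 0, "dz": -3, "turn": 0}, {"fingers": -1, "dx": 0, "dy": 0, "dz": 0, "turn": 0}])

```text
clock: 11.03
position: [0.5002, 0.0707, 0.0181]
ee_rot: [0.007, 0.742, 0.67, 0.023]
contact_force: [-0.5, -0.6, -0.9]
width: 0.0853
```

Emit:
play_rows(series=[{"fingers": -1, "dx": 0, "dy": 1, "dz": -3, "turn": 0.01}, {"fingers": -1, "dx": 0, "dy": 1, "dz": -2, "turn": 0.01}, {"fingers": -1, "dx": 3, "dy": 0, "dz": 0, "turn": 0}, {"fingers": -1, "dx": 3, "dy": 0, "dz": 0, "turn": 0}, {"fingers": -1, "dx": 3, "dy": 0, "dz": 0, "turn": 0}, {"fingers": -1, "dx": 3, "dy": 0, "dz": 0, "turn": 0}, {"fingers": -1, "dx": 3, "dy": 0, "dz": 0, "turn": 0}, {"fingers": -1, "dx": 3, "dy": 0, "dz": 0, "turn": 0}, {"fingers": -1, "dx": 3, "dy": 0, "dz": 0, "turn": 0}])

```text
clock: 11.78
position: [0.5214, 0.0727, 0.0156]
ee_rot: [0.006, 0.735, 0.678, 0.022]
contact_force: [-5.0, -0.4, 2.7]
width: 0.0851
```

```bash
python3 -c "
from h import *
look(None,('scene',))"
```

```text
t 11.78 [0.5214 0.0727 0.0156] jaw 1.491 F [-5.  -0.4  2.7]
scene [ 5.845000e-01  7.660000e-02 -3.100000e-02  1.306059e+02]
```

Emit:
play_rows(series=[{"fingers": -1, "dx": 2, "dy": 0, "dz": 0, "turn": 0}, {"fingers": -1, "dx": 2, "dy": 0, "dz": 0, "turn": 0}, {"fingers": -1, "dx": 2, "dy": 0, "dz": 0, "turn": 0}])

```text
clock: 12.13
position: [0.527, 0.0728, 0.0155]
ee_rot: [0.006, 0.735, 0.678, 0.022]
contact_force: [-3.9, -0.9, 3.3]
width: 0.0856
```

Emit:
play_rows(series=[{"fingers": -1, "dx": 2, "dy": 0, "dz": 0, "turn": 0}, {"fingers": -1, "dx": 2, "dy": 0, "dz": 0, "turn": 0}])

```text
clock: 12.3
position: [0.5309, 0.0728, 0.0155]
ee_rot: [0.005, 0.735, 0.678, 0.021]
contact_force: [-3.8, 0.5, 1.1]
width: 0.0857
```

Emit:
play_rows(series=[{"fingers": -1, "dx": 2, "dy": 0, "dz": 0, "turn": 0}, {"fingers": -1, "dx": 2, "dy": 0, "dz": 0, "turn": 0}])

```text
clock: 12.47
position: [0.5311, 0.073, 0.015]
ee_rot: [0.002, 0.735, 0.678, 0.018]
contact_force: [-7.3, -1.3, 5.9]
width: 0.0852
```

Emit:
play_rows(series=[{"fingers": -1, "dx": 3, "dy": 0, "dz": 0, "turn": 0}, {"fingers": -1, "dx": 4, "dy": 0, "dz": 0, "turn": 0}])

```text
clock: 12.63
position: [0.5311, 0.0732, 0.0142]
ee_rot: [-0.003, 0.735, 0.678, 0.013]
contact_force: [-11.5, 0.2, 8.3]
width: 0.0855
```

```bash
python3 -c "
from h import *
look('e',('scene',))
b=cv2.imread('pics/e_scene.png')[150:270,240:400]
cv2.imwrite('pics/e.png',cv2.resize(b,(800,600),interpolation=2))"
```

```text
t 12.63 [0.5311 0.0732 0.0142] jaw 1.49 F [-11.5   0.2   8.3]
scene [ 5.915000e-01  6.950000e-02 -1.332000e-01  2.285995e+02]
```

View pics/e.png

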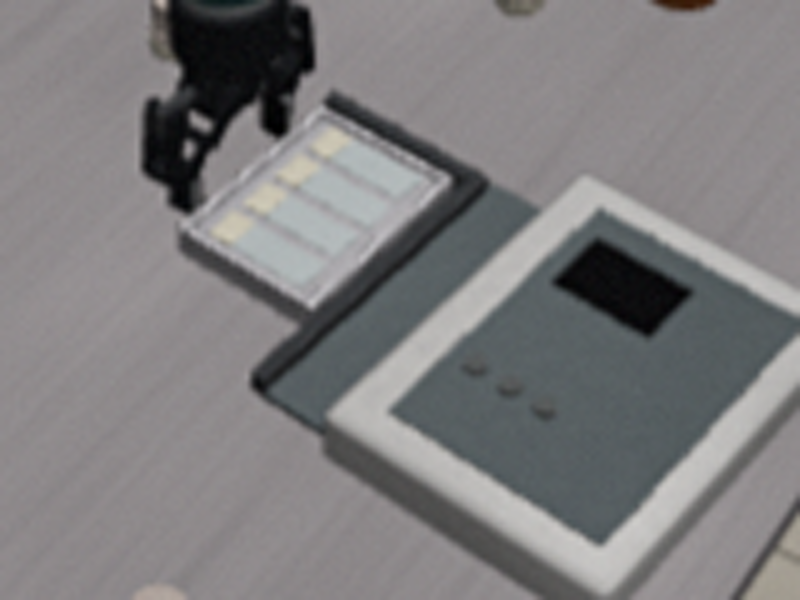

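Emit:
play_rows(series=[{"fingers": -1, "dx": -10, "dy": 1, "dz": 1, "turn": 0}, {"fingers": -1, "dx": -12, "dy": 1, "dz": 3, "turn": 0}, {"fingers": -1, "dx": 0, "dy": 0, "dz": 30, "turn": 0}, {"fingers": -0.4, "dx": 0, "dy": 0, "dz": 35, "turn": 0}, {"fingers": -0.4, "dx": 3, "dy": -8, "dz": 20, "turn": -0.115}, {"fingers": -0.4, "dx": 5, "dy": -9, "dz": 0, "turn": -0.115}, {"fingers": -0.4, "dx": 6, "dy": -9, "dz": 0, "turn": -0.115}, {"fingers": -0.4, "dx": 6, "dy": -9, "dz": 0, "turn": -0.115}, {"fingers": -0.4, "dx": 6, "dy": -9, "dz": 0, "turn": -0.115}, {"fingers": -0.4, "dx": 6, "dy": -9, "dz": 0, "turn": -0.115}, {"fingers": -0.4, "dx": 6, "dy": -9, "dz": 0, "turn": -0.115}, {"fingers": -0.4, "dx": 6, "dy": -9, "dz": 0, "turn": -0.115}, {"fingers": -0.4, "dx": 6, "dy": -9, "dz": 0, "turn": -0.115}, {"fingers": -0.4, "dx": 6, "dy": -9, "dz": 0, "turn": -0.115}, {"fingers": -0.4, "dx": 6, "dy": -9, "dz": 0, "turn": -0.115}, {"fingers": -0.4, "dx": 6, "dy": -9, "dz": 0, "turn": -0.115}, {"fingers": -0.4, "dx": 6, "dy": -9, "dz": 0, "turn": -0.115}, {"fingers": -0.4, "dx": 0, "dy": 0, "dz": 0, "turn": 0}])

```text
clock: 14.23
position: [0.601, -0.0461, 0.1179]
ee_rot: [0.027, 0.998, -0.04, 0.033]
contact_force: [-0.7, -0.4, 0.2]
width: 0.0595
```

```bash
python3 -c "
from h import *
look('f',('scene',))
s=get_state();print(s['width'],dock(s['position'][:2]),tips_ahead)"
```

```text
t 14.23 [ 0.601  -0.0461  0.1179] jaw -0.077 F [-0.7 -0.4  0.2]
scene [ 5.928000e-01  7.610000e-02 -1.180000e-02  5.201765e+02]
0.06005760680013171 [[-0.0446024  -0.20349127]] 0.011
```

Emit:
play_rows(series=[{"fingers": -0.4, "dx": -6, "dy": 0, "dz": -20, "turn": 0}, {"fingers": -0.4, "dx": -6, "dy": 0, "dz": -25, "turn": 0}, {"fingers": -0.4, "dx": -2, "dy": 0, "dz": -22, "turn": 0}, {"fingers": -0.4, "dx": -1, "dy": 0, "dz": -12, "turn": 0}, {"fingers": -0.4, "dx": 0, "dy": 0, "dz": -5, "turn": 0}, {"fingers": -0.4, "dx": 0, "dy": 0, "dz": 0, "turn": 0}])

```text
clock: 14.83
position: [0.5824, -0.0411, 0.0338]
ee_rot: [0.026, 0.999, -0.028, 0.036]
contact_force: [0.5, 0.2, 0.1]
width: 0.06
```

```bash
python3 -c "
from h import *
s=get_state();print(s['position'],dock(s['position'][:2]))"
```

```text
[ 0.58243004 -0.04109055  0.03378265] [[-0.06128886 -0.20128695]]
```

Emit:
play_rows(series=[{"fingers": -0.4, "dx": 1, "dy": 0, "dz": -5, "turn": -0.01}, {"fingers": -0.4, "dx": 1, "dy": 0, "dz": -5, "turn": -0.01}, {"fingers": -0.4, "dx": 0, "dy": 0, "dz": -3, "turn": 0}, {"fingers": -0.4, "dx": 0, "dy": 0, "dz": -2, "turn": 0}, {"fingers": -0.4, "dx": 0, "dy": 0, "dz": 0, "turn": 0}])

```text
clock: 15.25
position: [0.587, -0.0404, 0.0205]
ee_rot: [0.027, 0.998, -0.038, 0.039]
contact_force: [-0.5, -0.6, 0.0]
width: 0.06
```

```bash
python3 -c "
from h import *
look()
s=get_state();print(s['position'],dock(s['position'][:2]))"
```

```text
t 15.25 [ 0.587  -0.0404  0.0205] jaw -0.073 F [-0.5 -0.6  0. ]
top [ 6.006000e-01  7.560000e-02 -8.160000e-02  9.023519e+02]
scene [ 5.892000e-01  8.340000e-02 -9.750000e-02  5.398536e+02]
[ 0.58698288 -0.04050021  0.02084063] [[-0.05679967 -0.20032568]]
```

Emit:
play_rows(series=[{"fingers": -0.4, "dx": 0, "dy": 3, "dz": -2, "turn": -0.005}, {"fingers": -0.4, "dx": 0, "dy": 3, "dz": -1, "turn": -0.005}, {"fingers": -0.4, "dx": 0.2, "dy": 3, "dz": 0, "turn": 0}, {"fingers": -0.4, "dx": 0.2, "dy": 3, "dz": 0, "turn": 0}, {"fingers": -0.4, "dx": 0.2, "dy": 3, "dz": 0, "turn": 0}, {"fingers": -0.4, "dx": 0.2, "dy": 3, "dz": 0, "turn": 0}, {"fingers": -0.4, "dx": 0.2, "dy": 3, "dz": 0, "turn": 0}, {"fingers": -0.4, "dx": 0.2, "dy": 3, "dz": 0, "turn": 0}, {"fingers": -0.4, "dx": 0.2, "dy": 3, "dz": 0, "turn": 0}])

```text
clock: 16.2
position: [0.5888, -0.011, 0.0182]
ee_rot: [0.027, 0.998, -0.043, 0.04]
contact_force: [-1.4, -1.5, 0.9]
width: 0.0592
```

Emit:
play_rows(series=[{"fingers": -0.4, "dx": 0.2, "dy": 2, "dz": 0, "turn": 0}, {"fingers": -0.4, "dx": 0.2, "dy": 2, "dz": 0, "turn": 0}])

```text
clock: 16.37
position: [0.5891, -0.0071, 0.0182]
ee_rot: [0.028, 0.998, -0.043, 0.039]
contact_force: [0.0, -3.0, 0.3]
width: 0.0598
```

Emit:
play_rows(series=[{"fingers": -0.4, "dx": 0.2, "dy": 2, "dz": 0, "turn": 0}, {"fingers": -0.4, "dx": 0.2, "dy": 2, "dz": 0, "turn": 0}])

```text
clock: 16.53
position: [0.5895, -0.0034, 0.0182]
ee_rot: [0.028, 0.998, -0.042, 0.039]
contact_force: [-0.4, -2.4, 0.8]
width: 0.0597
```

Emit:
play_rows(series=[{"fingers": -0.4, "dx": 0.2, "dy": 2, "dz": 0, "turn": 0}, {"fingers": -0.4, "dx": 0.2, "dy": 2, "dz": 0, "turn": 0}])

```text
clock: 16.7
position: [0.5895, -0.0005, 0.0182]
ee_rot: [0.03, 0.998, -0.042, 0.039]
contact_force: [-2.4, -11.1, 1.4]
width: 0.0599
```

Emit:
play_rows(series=[{"fingers": -0.4, "dx": 0.2, "dy": 2, "dz": 0, "turn": 0}, {"fingers": -0.4, "dx": 0.2, "dy": 2, "dz": 0, "turn": 0}])

```text
clock: 16.87
position: [0.5892, -0.0005, 0.0184]
ee_rot: [0.033, 0.998, -0.041, 0.038]
contact_force: [-1.1, -10.2, 0.2]
width: 0.0595
```

Emit:
play_rows(series=[{"fingers": -0.4, "dx": 0, "dy": 2, "dz": 0, "turn": 0}, {"fingers": -0.4, "dx": 0, "dy": 2, "dz": 0, "turn": 0}])

```text
clock: 17.03
position: [0.5888, -0.0005, 0.0186]
ee_rot: [0.036, 0.998, -0.041, 0.037]
contact_force: [-0.7, -8.5, -0.7]
width: 0.06
```

Left strip reached (force rose, motion stopped). Withdraw, and swing round for a look and a confirming push from the near side.

Emit:
play_rows(series=[{"fingers": -0.4, "dx": 0, "dy": -8, "dz": 0, "turn": 0}, {"fingers": -0.4, "dx": -1, "dy": -10, "dz": 2, "turn": 0}, {"fingers": -0.4, "dx": 0, "dy": 0, "dz": 30, "turn": 0}, {"fingers": -1, "dx": 0, "dy": 0, "dz": 35, "turn": 0}, {"fingers": -1, "dx": -8, "dy": 8, "dz": 25, "turn": 0.115}, {"fingers": -1, "dx": -8, "dy": 8, "dz": 0, "turn": 0.115}, {"fingers": -1, "dx": -8, "dy": 8, "dz": 0, "turn": 0.115}, {"fingers": -1, "dx": -8, "dy": 8, "dz": 0, "turn": 0.115}, {"fingers": -1, "dx": -8, "dy": 8, "dz": 0, "turn": 0.115}, {"fingers": -1, "dx": -8, "dy": 8, "dz": 0, "turn": 0.115}, {"fingers": -1, "dx": -8, "dy": 8, "dz": 0, "turn": 0.115}, {"fingers": -1, "dx": -8, "dy": 8, "dz": 0, "turn": 0.115}, {"fingers": -1, "dx": -8, "dy": 8, "dz": 0, "turn": 0.115}, {"fingers": -1, "dx": -8, "dy": 8, "dz": 0, "turn": 0.115}, {"fingers": -1, "dx": -8, "dy": 8, "dz": 0, "turn": 0.115}, {"fingers": -1, "dx": -4, "dy": 8, "dz": 0, "turn": 0.115}, {"fingers": -1, "dx": 0, "dy": 8, "dz": 0, "turn": 0.115}, {"fingers": -1, "dx": 0, "dy": 0, "dz": 0, "turn": 0}])

```text
clock: 18.53
position: [0.492, 0.0874, 0.1188]
ee_rot: [-0.006, 0.738, 0.673, 0.058]
contact_force: [1.0, -0.9, 0.0]
width: 0.0852
```

```bash
python3 -c "
from h import *
look('g')
b=cv2.imread('pics/g_scene.png')[150:250,260:380]
cv2.imwrite('pics/g.png',cv2.resize(b,(720,600),interpolation=2))"
```

```text
t 18.53 [0.492  0.0874 0.1188] jaw 1.482 F [ 1.  -0.9  0. ]
top [ 6.4340000e-01  8.2300000e-02 -8.0300000e-02  1.2516723e+03]
scene [ 5.925000e-01  8.670000e-02 -4.930000e-02  1.270306e+02]
```

View pics/g.png

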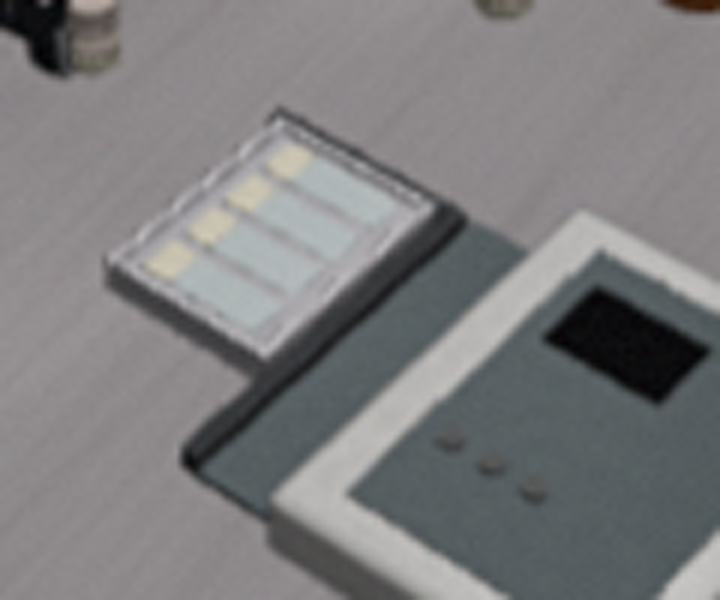

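Tray's left end meets the left strip (crop 280,115 to 435,205) and its far side follows the back strip; a confirming push from the near side follows.

Emit:
play_rows(series=[{"fingers": -1, "dx": -2, "dy": -2, "dz": -20, "turn": 0}, {"fingers": -1, "dx": -2, "dy": -2, "dz": -25, "turn": 0}, {"fingers": -1, "dx": 0, "dy": 0, "dz": -25, "turn": 0}, {"fingers": -1, "dx": 0, "dy": 0, "dz": -14, "turn": 0}, {"fingers": -1, "dx": 0, "dy": 0, "dz": -6, "turn": 0}, {"fingers": -1, "dx": 0, "dy": 0, "dz": -3, "turn": 0}, {"fingers": -1, "dx": 0, "dy": 0, "dz": 0, "turn": 0}])

```text
clock: 19.32
position: [0.4918, 0.0799, 0.0245]
ee_rot: [-0.002, 0.743, 0.666, 0.061]
contact_force: [-0.2, -0.5, 1.2]
width: 0.0854
```

Emit:
play_rows(series=[{"fingers": -1, "dx": 0, "dy": 0, "dz": -3, "turn": 0}, {"fingers": -1, "dx": 0, "dy": 0, "dz": -2, "turn": 0}, {"fingers": -1, "dx": 0, "dy": 0, "dz": 0, "turn": 0}])

```text
clock: 19.57
position: [0.4939, 0.0796, 0.021]
ee_rot: [-0.001, 0.744, 0.666, 0.062]
contact_force: [-0.6, -0.3, -0.8]
width: 0.0858
```

Emit:
play_rows(series=[{"fingers": -1, "dx": 2, "dy": 0, "dz": -1, "turn": 0.01}, {"fingers": -1, "dx": 3, "dy": 0, "dz": -1, "turn": 0.01}, {"fingers": -1, "dx": 3, "dy": 0, "dz": -1, "turn": 0.01}, {"fingers": -1, "dx": 3, "dy": 0, "dz": 0, "turn": 0}, {"fingers": -1, "dx": 3, "dy": 0, "dz": 0, "turn": 0}, {"fingers": -1, "dx": 3, "dy": 0, "dz": 0, "turn": 0}, {"fingers": -1, "dx": 3, "dy": 0, "dz": 0, "turn": 0}, {"fingers": -1, "dx": 3, "dy": 0, "dz": 0, "turn": 0}, {"fingers": -1, "dx": 3, "dy": 0, "dz": 0, "turn": 0}, {"fingers": -1, "dx": 3, "dy": 0, "dz": 0, "turn": 0}])

```text
clock: 20.4
position: [0.5277, 0.0797, 0.0199]
ee_rot: [-0.0, 0.732, 0.678, 0.064]
contact_force: [0.7, 0.7, 0.2]
width: 0.0855
```

Emit:
play_rows(series=[{"fingers": -1, "dx": 2, "dy": 0, "dz": 0, "turn": 0}, {"fingers": -1, "dx": 2, "dy": 0, "dz": 0, "turn": 0}])

```text
clock: 20.57
position: [0.531, 0.0797, 0.0196]
ee_rot: [-0.001, 0.732, 0.678, 0.063]
contact_force: [-4.7, -1.0, 3.4]
width: 0.0857
```

Emit:
play_rows(series=[{"fingers": -1, "dx": 2, "dy": 0, "dz": 0, "turn": 0}, {"fingers": -1, "dx": 2, "dy": 0, "dz": 0, "turn": 0}])

```text
clock: 20.73
position: [0.5311, 0.0799, 0.0187]
ee_rot: [-0.004, 0.732, 0.678, 0.06]
contact_force: [-4.5, -0.7, 2.7]
width: 0.0855
```

Emit:
play_rows(series=[{"fingers": -1, "dx": 4, "dy": 0, "dz": 0, "turn": 0}, {"fingers": -1, "dx": 5, "dy": 0, "dz": 0, "turn": 0}, {"fingers": -1, "dx": 5, "dy": 0, "dz": 0, "turn": 0}])

```text
clock: 20.98
position: [0.532, 0.0802, 0.0163]
ee_rot: [-0.014, 0.733, 0.678, 0.05]
contact_force: [-9.8, -1.6, 5.4]
width: 0.0855
```

Emit:
play_rows(series=[{"fingers": -1, "dx": -10, "dy": 0, "dz": 0, "turn": 0}, {"fingers": -1, "dx": -15, "dy": 0, "dz": 5, "turn": 0}, {"fingers": -1, "dx": 0, "dy": 0, "dz": 30, "turn": 0}, {"fingers": -1, "dx": 0, "dy": 0, "dz": 35, "turn": 0}, {"fingers": -1, "dx": 0, "dy": 0, "dz": 35, "turn": 0}, {"fingers": -1, "dx": 0, "dy": -20, "dz": 35, "turn": 0}, {"fingers": -1, "dx": -8, "dy": -30, "dz": 15, "turn": 0}, {"fingers": -1, "dx": -8, "dy": -35, "dz": 0, "turn": 0}, {"fingers": -1, "dx": -8, "dy": -35, "dz": 0, "turn": 0}, {"fingers": -1, "dx": -8, "dy": -35, "dz": 0, "turn": 0}, {"fingers": -1, "dx": -8, "dy": -35, "dz": 0, "turn": 0}, {"fingers": -1, "dx": -8, "dy": -35, "dz": 0, "turn": 0}, {"fingers": -1, "dx": -8, "dy": -35, "dz": 0, "turn": 0}, {"fingers": -1, "dx": 0, "dy": 0, "dz": 0, "turn": 0}])

```text
clock: 22.15
position: [0.4494, -0.1906, 0.1868]
ee_rot: [0.003, 0.729, 0.682, 0.057]
contact_force: [0.3, 0.2, 0.5]
width: 0.0853
```

```bash
python3 -c "
from h import *
look('z')
a=cv2.imread('pics/z_top.png')[120:230,180:300];b=cv2.imread('pics/z_scene.png')[140:250,260:380]
cv2.imwrite('pics/z.png',cv2.resize(np.hstack([a,b]),(800,367),interpolation=2))
for v in('top','scene'):
    im=get_image(v)
    for l,z in(('jar_a',.05),('reagent',.12),('slidebox',.035),('pen',.009)):
        for m in masks_of(im,l)[:3]: print(v,l,round(m['p'],2),unproj(im,m['xy'],z).round(3).tolist())
"
```

```text
t 22.15 [ 0.4494 -0.1906  0.1868] jaw 1.507 F [0.3 0.2 0.5]
top [ 6.011000e-01  8.460000e-02 -8.430000e-02  1.418014e+02]
scene [ 5.966000e-01  8.500000e-02 -3.240000e-02  2.231879e+02]
top jar_a 0.75 [[0.579, 0.34]]
top jar_a 0.7 [[0.699, -0.251]]
top jar_a 0.51 [[0.419, 0.163]]
top reagent 0.62 [[0.655, 0.41]]
top slidebox 0.8 [[0.376, 0.4]]
top pen 0.7 [[0.367, -0.399]]
scene jar_a 0.74 [[0.72, -0.266]]
scene jar_a 0.62 [[0.417, 0.159]]
scene reagent 0.75 [[0.712, 0.344]]
scene slidebox 0.97 [[0.385, 0.378]]
scene pen 0.74 [[0.366, -0.404]]
```

View pics/z.png

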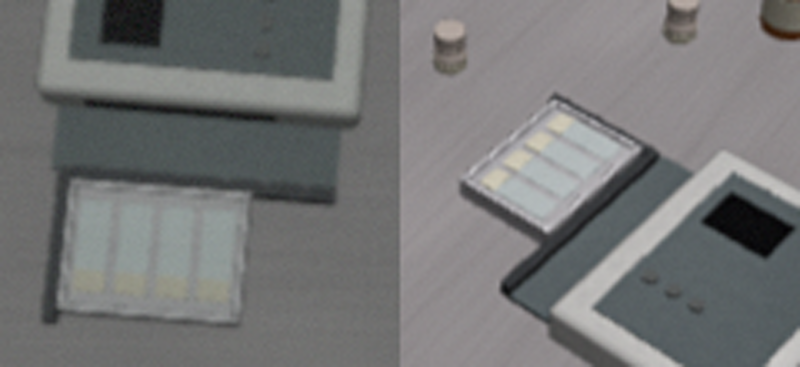

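```bash
python3 -c "
from rig import *
print(sign_off())"
```

```text
the job is handed in; nothing more can be done
None
```

The tray is in the corner stop and the job is handed in, at about 22 s of the 61 s. `sign_off` gives no verdict, so this rests on my own checks.

**What I did:** I pushed the tray by its right end with the open fingers, turning it square to the stop on the way. I then pushed from the near side onto the back strip, from the right end onto the left strip, and once more from the near side to confirm. Each closing push stopped dead with about 10 N on the wrist. The hand was then raised and moved away.

**Last checks:**
- **Tray position:** the top camera puts it at (0.601, 0.085) m, yaw -0.084. My estimate of home was (0.599, 0.084), yaw -0.082. That is within about 2 mm, but the camera resolves only about 3 mm per pixel.
- **Disagreement:** the scene camera fit gave (0.597, 0.085), yaw -0.032. Its yaw is 0.05 off, more than the 0.04 allowed. I put that down to a poorer fit, because in both pictures the far side and left end sit flush with no visible gap.
- **Bystanders:** I saw no sign that anything moved. All three jars, the bottle, the slide box and the pen were found again from above. The change from the first network readings was mostly under 10 mm, and up to about 13 mm for the pen. I take that as noise from the networks, since the hand never came near the pen.
- **One miss:** the scene camera's network did not report the jar on the left, but that jar is plain in the picture.

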